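# Seat the two proud sample vials in the autosampler tray

## Robot

A 6-joint arm with a two-finger parallel gripper is mounted at the origin on the work surface. World frame = base frame: x ahead of the robot, y to its left, z up, the work surface at z = 0. Lengths are in m, angles in rad, forces in N, time in s.
With the tool pointing down it reaches from about 0.375 to 0.9 m from the base axis. Payload 3.1 kg.
Tool frame: the origin (TCP) lies midway between the tips of the shut fingers; the grasp point (between the pads) lies 19 mm behind it; z points along the fingers, y is the line along which they close (so a half turn about z gives the same grasp; the last joint's range is limited). The gripper opens to 85 mm and grips with 20 to 120 N. Pads are 22 mm wide; open, the fingers measure 114 mm over their backs; the gripper's body (76 mm by 85 mm) begins 54 mm behind the grasp point. The pads swing forward as they close: fully open they stand 13 mm farther back than shut.
Start: joints at [-1.407, 0.527, 1.433, -0, 1.181, -0.178], TCP at [0.21, -0.589, 0.231] pointing down, gripper open.
Joint ranges: [-3.08, 3.08], [-0.75, 2.2], [0.22, 2.44], [-1.43, 4.57], [0, 2.65], [-2.85, 2.85]. Speed limits (rad/s): [2.79, 2.79, 3.14, 3.14, 3.14, 3.14].

## Interface

Orientations are given as a unit quaternion [x, y, z, w].
In Python, from station import manip gives the robot as it stands.
- The arm moves only by the tool step_arm, never from a script. Its argument "targets" is text: rows parted by semicolons, each of 4 numbers parted by spaces: the shift along the tool's x, y, z in mm, then the turn about the tool's z in degrees. A call has 1 to 12 rows; each row is the pose to reach, as a shift and turn from the pose commanded when the call began, along the tool's axes at that moment; what a row does not reach only later rows make up. A row lasts 1/10 s, in which the tool goes at most 50 mm and 8.59 degrees, less where a joint would pass 70% of its speed; a pose out of reach is approached as far as the arm can. A call with a gripper value outside its range is refused whole. "gripper" is the closure, from 0 (fully open) to 1 (shut), set as the call begins (left out, the last holds). The fingers move at their own pace and stop on an object; "squeeze" is the grip in N (left out, the last holds). Time passes only in rows, so rows that repeat a pose let the fingers close. It gives the time, the measured TCP pose, the force, the opening and the grip force at its end, in the units of the state.
- manip.sense(): the state, without advancing time (a new reading comes with each control period).
- manip.snapshot(name): name is "side" or "top" or "wrist"; returns the picture (384x512x3 uint8, red, green, blue); there is no depth.
- manip.get_calibration(name): a dict with "fov_y" (degrees; the focal length in pixels is half the picture's height over the tangent of half this angle, whatever the lens; pixels are square), "cx", "cy" (the principal point, pixels), "extrinsics" (4x4, takes a point from camera to world coordinates); the wrist camera has in their place "tool_from_camera" (4x4, takes a point from camera to tool coordinates, whose origin is the TCP and whose axes are the flange's). Camera axes: x right, y down, z forward; pixel columns grow to the right and rows downward; lengths in m; the calibration is good to about 2 mm. A picture is of the moment at which its call begins: read the wrist's pose just before it. get_calibration takes no time and is no camera call.
- manip.sign_off(): hands the job in; it is judged then, once.
Trained networks look in the newest picture that a camera, given by its name, has taken for a name from the list of things; names that differ only in an ending like _2 or _b are one class to them, and where a whole thing is asked for, a point or a joint stands for the part that bears it (a point fixed in the world has none). Each returns a list of dicts, best first, with "p" (0 to 1); they miss things now and then, are a little off and sometimes report something else, mostly with a low value. They report only what shows in the picture. A call takes as long as a camera call. They do not tell look-alikes from the thing itself.
- manip.recognise(camera, query): "position" ([column, row] in pixels, amid what is visible of it).
- manip.masks_of(camera, query): "pixels" (384x512 bool, what is visible of it) and "position" ([column, row] in pixels, amid what is visible of it).
- manip.mark_of(camera, query): "position" ([column, row] in pixels: a listed point, or the origin of a listed thing).
The state is a dict: "t": time; "q": joint angles; "qd": joint speeds; "tau": joint torques, N m; "tcp_pos": TCP position; "tool_rot": TCP orientation; "force": force on the tool from outside, world axes, zero at the start; "ft_torque": the same for the moment, N m; "finger_gap": opening from 0.0 (shut) to 1.0 (fully open); "gripper_force": force on a finger pad.
Only numpy, scipy, OpenCV 4.12 (cv2) and the standard library are available. Lean on these libraries where they do the work, as an engineer would, in place of code of your own. Each camera call takes 0.05 s, during which the arm holds its last target. There are 200 camera calls.

## Task

The two red-capped vials in the white sample tray stand too high, and the autosampler's needle would strike them. With the fingertips, press each of them gently straight down until it is fully home, level with the others. Do not touch the blue-capped vials, do not pull any vial up, and leave the spare vial, the bottle and the beaker where they stand.

Things in the scene. Friction and masses are not known exactly. Their poses are not given: they have to be found in the camera images.
- tray: White sample tray, 144 x 188 mm (x, y), deck 36 mm high, fixed; small grips add 9 mm at each y end. Origin: centre of the underside, on the bench. 3 x 4 wells 44 mm apart (3 along x, 4 along y), four empty. Well floor 6 mm above the origin: a seated vial's cap top stands 56 mm above the bench. A rubber ring in each well grips the vial.
- qc_a: 10 mL glass vial, 22.5 mm across, 50 mm tall with its red screw cap (20 mm across, 10 mm high, flat top). Origin: centre of the underside; z up. In any well of the tray, at first 9 to 14 mm too high. It slides only up and down; the rubber ring holds it where it is left and yields to about 5 N; it stops hard on the well floor (underside 6 mm, cap top 56 mm above the bench) and does not spring back. Arrive slowly: it cracks above 80 N.
- qc_b: 10 mL glass vial, 22.5 mm across, 50 mm tall with its red screw cap (20 mm across, 10 mm high, flat top). Origin: centre of the underside; z up. In any well of the tray, at first 9 to 14 mm too high. It slides only up and down; the rubber ring holds it where it is left and yields to about 5 N; it stops hard on the well floor (underside 6 mm, cap top 56 mm above the bench) and does not spring back. Arrive slowly: it cracks above 80 N.
- vial_1: 10 mL glass vial, 22.5 mm across, 50 mm tall with its blue screw cap (20 mm across, 10 mm high, flat top). Origin: centre of the underside; z up. Fully seated in a well of the tray (cap top 56 mm above the bench), 44 mm or more from its neighbours, centre to centre. Not to be touched.
- vial_2: 10 mL glass vial, 22.5 mm across, 50 mm tall with its blue screw cap (20 mm across, 10 mm high, flat top). Origin: centre of the underside; z up. Fully seated in a well of the tray (cap top 56 mm above the bench), 44 mm or more from its neighbours, centre to centre. Not to be touched.
- vial_3: 10 mL glass vial, 22.5 mm across, 50 mm tall with its blue screw cap (20 mm across, 10 mm high, flat top). Origin: centre of the underside; z up. Fully seated in a well of the tray (cap top 56 mm above the bench), 44 mm or more from its neighbours, centre to centre. Not to be touched.
- vial_4: 10 mL glass vial, 22.5 mm across, 50 mm tall with its blue screw cap (20 mm across, 10 mm high, flat top). Origin: centre of the underside; z up. Fully seated in a well of the tray (cap top 56 mm above the bench), 44 mm or more from its neighbours, centre to centre. Not to be touched.
- vial_5: 10 mL glass vial, 22.5 mm across, 50 mm tall with its blue screw cap (20 mm across, 10 mm high, flat top). Origin: centre of the underside; z up. Fully seated in a well of the tray (cap top 56 mm above the bench), 44 mm or more from its neighbours, centre to centre. Not to be touched.
- vial_6: 10 mL glass vial, 22.5 mm across, 50 mm tall with its blue screw cap (20 mm across, 10 mm high, flat top). Origin: centre of the underside; z up. Fully seated in a well of the tray (cap top 56 mm above the bench), 44 mm or more from its neighbours, centre to centre. Not to be touched.
- spare_vial: 10 mL glass vial, 22.5 mm across, 50 mm tall with its blue screw cap (20 mm across, 10 mm high, flat top). Origin: centre of the underside; z up. Stands loose on the bench beside the tray, to be left alone.
- reagent: Amber capped bottle, 60 mm across, 130 mm tall, standing loose on the bench beyond one end of the tray. Origin: centre of the underside. To be left alone.
- beaker: Empty glass beaker, 68 mm across (rim 72), 85 mm tall, standing loose on the bench beyond the other end of the tray. Origin: centre of the underside. To be left alone.
There are look-alikes about, which are no part of the job. Of the things that look like the tray, take the one that is farthest to the robot's right at the start.

How it is judged:
By the outcome, as a careful person would: the job done as asked, in the order asked, and still so for the second after the job is handed in, with the robot touching nothing.
It also fails if it takes over 38 s, if anything falls off the work surface, if the arm or the gripper's body presses on something with over 40 N, if the wrist force passes 120 N, or if a joint passes its speed limit or range.

## Working session

There is one attempt and no reset: what is moved stays moved. The work goes in short steps, Python scripts to look and compute and a tool call to move; the robot and the scene stay as the last step left them, time stands still between calls to the robot, and variables do not carry over. Pictures are saved under pics/ and viewed, at most 10 in all, crops included, and the job is handed in when it is done.

Besides the shell and the picture viewer there is one more tool, called after "Call:" as name(argument=value, ...) on one line, values as JSON. step_arm: Moves the arm, as the interface text tells. Its arguments: {"type":"object","properties":{"targets":{"type":"string"},"gripper":{"type":"number"},"squeeze":{"type":"number"}},"required":["targets"]}

```bash
mkdir -p pics; python3 - <<'E'
from station import manip
import cv2,numpy as np
s=manip.sense();print(s['t'],s['tcp_pos'],s['tool_rot'])
ims=[]
for n in ("top","side"):
    im=manip.snapshot(n);cv2.imwrite(f"pics/{n}0.png",im[:,:,::-1])
    c=manip.get_calibration(n);print(n,c['fov_y'],c['cx'],c['cy'],np.round(c['extrinsics'],4).tolist())
    for q in("tray","qc_a","vial_1"):
        print(q,[(np.round(d['position']).tolist(),round(d['p'],2)) for d in manip.recognise(n,q)])
print(manip.get_calibration("wrist"))
E
```

```text
0.0 [ 0.20999308 -0.58790434  0.23033017] [ 9.85344517e-01  1.70572526e-01  1.28273400e-05 -1.09345693e-03]
top 48.06767982249135 249.39133073964973 199.6247181566252 [[-0.0237, -0.9953, 0.0938, 0.5455], [-0.9991, 0.0269, 0.0334, 0.0357], [-0.0358, -0.093, -0.995, 0.9787], [0.0, 0.0, 0.0, 1.0]]
tray [([331.0, 240.0], 0.7), ([182.0, 218.0], 0.63)]
qc_a [([308.0, 276.0], 0.67), ([362.0, 216.0], 0.25)]
vial_1 [([304.0, 252.0], 0.66), ([360.0, 218.0], 0.57), ([345.0, 261.0], 0.45), ([368.0, 257.0], 0.45)]
side 48.109650488470706 253.47903538335802 189.76298688812926 [[0.9839, -0.1168, 0.1354, 0.5081], [-0.1782, -0.5752, 0.7984, -0.6261], [-0.0153, -0.8096, -0.5867, 0.5576], [0.0, 0.0, 0.0, 1.0]]
tray [([218.0, 276.0], 0.82), ([233.0, 168.0], 0.62), ([338.0, 210.0], 0.57)]
qc_a [([237.0, 242.0], 0.67), ([178.0, 242.0], 0.51), ([218.0, 276.0], 0.47), ([204.0, 297.0], 0.31)]
vial_1 [([220.0, 270.0], 0.73), ([195.0, 275.0], 0.69), ([203.0, 295.0], 0.67), ([212.0, 250.0], 0.64), ([257.0, 282.0], 0.62), ([202.0, 236.0], 0.54)]
{'fov_y': 64.26999771327135, 'cx': 260.7367905528934, 'cy': 194.28277497299499, 'tool_from_camera': array([[ 2.04148349e-04, -9.45954723e-01, -3.24298659e-01,
         8.45641542e-02],
       [ 9.99999969e-01,  2.39309156e-04, -6.85395488e-05,
         8.59511540e-04],
       [ 1.42442948e-04, -3.24298635e-01,  9.45954743e-01,
        -1.42960076e-01],
       [ 0.00000000e+00,  0.00000000e+00,  0.00000000e+00,
         1.00000000e+00]])}
```

View pics/top0.png

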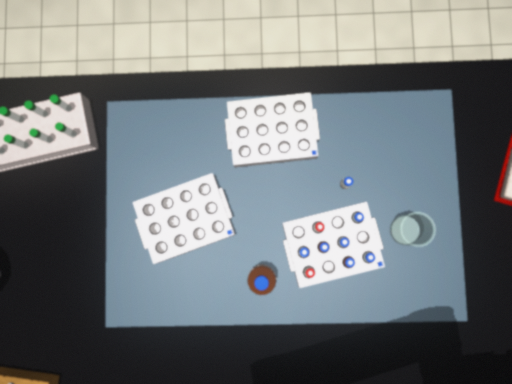

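View pics/side0.png

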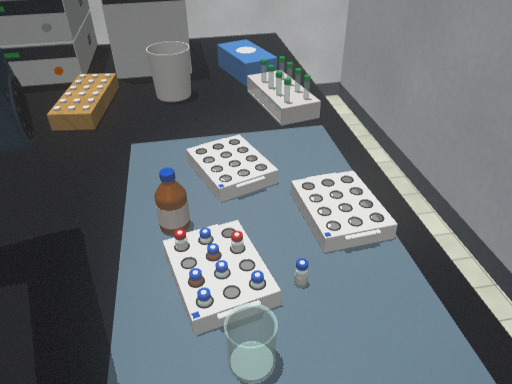

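```bash
cat > h.py <<'E'
import numpy as np,cv2
from scipy.spatial.transform import Rotation as R
from scipy.optimize import least_squares
from station import manip
def blobs(im,red,amin=6,amax=3000):
    h=cv2.cvtColor(im,cv2.COLOR_RGB2HSV)
    H,S,V=cv2.split(h)
    m=((H<8)|(H>172)) if red else ((H>105)&(H<128))
    m=(m&(S>150)&(V>70)).astype(np.uint8)
    n,l,st,c=cv2.connectedComponentsWithStats(m)
    return [(c[i],int(st[i,4])) for i in range(1,n) if amin<st[i,4]<amax]
def ray(cal,px,T):
    f=192/np.tan(np.radians(cal['fov_y']/2))
    d=T[:3,:3]@[(px[0]-cal['cx'])/f,(px[1]-cal['cy'])/f,1]
    return T[:3,3],d
def at_z(cal,px,T,z):
    o,d=ray(cal,px,T); return (o+d*(z-o[2])/d[2])
def wristT(s,cal):
    T=np.eye(4);T[:3,:3]=R.from_quat(s['tool_rot']).as_matrix();T[:3,3]=s['tcp_pos'];return T@cal['tool_from_camera']
def tool(s,p):
    return (R.from_quat(s['tool_rot']).inv().apply(np.array(p)-s['tcp_pos'])*1000).round(1)
E
python3 - <<'E'
from h import *
s=manip.sense()
for n in("top","side"):
    cal=manip.get_calibration(n);im=cv2.imread(f"pics/{n}0.png")[:,:,::-1].copy()
    for red in(1,0):
        for c,a in blobs(im,red):
            print(n,"RB"[1-red],c.round(1),a,at_z(cal,c,np.array(cal['extrinsics']),.066 if red else .055)[:2].round(3))
r=R.from_quat(s['tool_rot']).as_matrix();print(r.round(3))
E
```

```text
top R [503.3 177.1] 381 [ 0.665 -0.467]
top B [345.6 181.6] 9 [ 0.666 -0.141]
top B [261.  282.5] 141 [0.456 0.046]
side R [179.2 232.5] 42 [ 0.474 -0.055]
side R [236.3 234.6] 32 [ 0.57 -0.08]
side B [166.  173.6] 145 [0.453 0.152]
side B [204.4 231.5] 33 [ 0.517 -0.048]
side B [327.3 234.2] 11 [ 0.726 -0.097]
side B [212.  247.1] 36 [ 0.526 -0.09 ]
side B [302.  263.3] 68 [ 0.665 -0.156]
side B [221.2 264.8] 40 [ 0.537 -0.134]
side B [194.8 272.9] 46 [ 0.494 -0.144]
side B [257.1 275.3] 47 [ 0.589 -0.168]
side B [203.3 292.9] 52 [ 0.503 -0.187]
side B [195.5 314.8] 26 [ 0.489 -0.224]
[[ 0.942  0.336 -0.   ]
 [ 0.336 -0.942  0.   ]
 [ 0.    -0.    -1.   ]]
```

Call:
step_arm(targets="470 -386 0 6.6;470 -386 0 6.6;470 -386 0 6.6;470 -386 0 6.6;470 -386 0 6.6;470 -386 0 6.6;470 -386 0 6.6;470 -386 0 6.6;470 -386 0 6.6;470 -386 0 6.6;470 -386 0 6.6;470 -386 0 6.6", gripper=1)

```text
t: 1.6
tcp_pos: [0.5197, -0.0722, 0.2316]
tool_rot: [0.994, 0.114, 0.0, 0.0]
force: [1.1, 0.4, 0.1]
finger_gap: 0.002
gripper_force: 0.0
```

Call:
step_arm(targets="0 0 0 0;0 0 0 0;0 0 0 0;0 0 0 0")

```text
t: 2.0
tcp_pos: [0.5182, -0.0755, 0.2313]
tool_rot: [0.994, 0.112, -0.0, 0.0]
force: [-0.1, 0.4, 0.2]
finger_gap: 0.003
gripper_force: 0.0
```

```bash
python3 - <<'E'
from h import *
s=manip.sense();im=manip.snapshot("wrist");cv2.imwrite("pics/w1.png",im[:,:,::-1])
cal=manip.get_calibration("wrist");T=wristT(s,cal)
print(s['t'],s['tcp_pos'],s['finger_gap'],np.abs(s['qd']).max())
for red in(1,0):
    for c,a in blobs(im,red,30,9000):
        p=at_z(cal,c,T,.067 if red else .055);print("RB"[1-red],c.round(1),a,p[:2].round(4),tool(s,p))
E
```

```text
2.0 [ 0.5181572  -0.07550222  0.23130292] 0.0033090215540687307 0.0054778107297489016
R [276.6 124.4] 216 [ 0.5725 -0.0799] [ 52.1  16.4 164.3]
R [234.6 206.3] 200 [ 0.4784 -0.0565] [-34.4 -27.4 164.3]
B [368.1  38.3] 290 [ 0.6677 -0.1454] [130.2 101.5 176.2]
B [93.3 84.9] 81 [0.5681 0.1042] [  88.9 -164.   176.3]
B [361.1 123.4] 230 [ 0.5917 -0.1646] [ 51.9 103.3 176.3]
B [234.5 164. ] 187 [ 0.5211 -0.0468] [  9.4 -27.4 176.3]
B [275.1 164.3] 185 [ 0.5305 -0.0892] [  9.   16.1 176.3]
B [315.6 164.5] 196 [ 0.5399 -0.1314] [  8.8  59.3 176.3]
B [313.2 202.4] 184 [ 0.4978 -0.1409] [-34.3  59.2 176.3]
B [352.  202.7] 186 [ 0.5072 -0.1832] [-34.7 102.5 176.3]
B [114.8 219.9] 944 [0.427  0.0731] [ -55.6 -165.2  176.3]
B [364.1 214.1] 50 [ 0.4971 -0.2008] [-48.4 117.4 176.3]
```

View pics/w1.png

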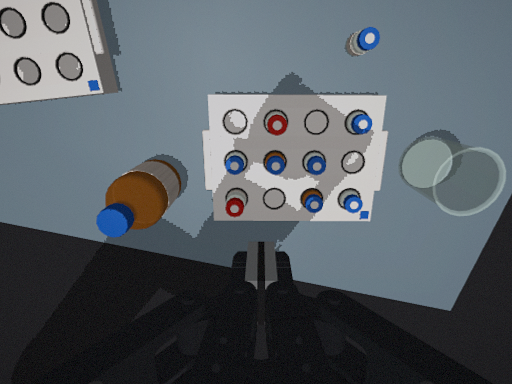

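Call:
step_arm(targets="52 16 0 0;52 16 40 0;52 16 80 0;52 16 126 0;52 16 126 0;52 16 126 0;52 16 126 0;52 16 126 0")

```text
t: 2.85
tcp_pos: [0.5749, -0.0788, 0.1083]
tool_rot: [0.994, 0.113, 0.003, 0.001]
force: [0.3, -0.2, 0.6]
finger_gap: 0.001
gripper_force: 0.0
```

```bash
cat > look.py <<'E'
import sys
from h import *
s=manip.sense();im=manip.snapshot("wrist")
cv2.imwrite(f"pics/{sys.argv[1]}.png",im[:,:,::-1])
cal=manip.get_calibration("wrist");T=wristT(s,cal)
print(s['t'],s['tcp_pos'],s['force'])
for red in(1,0):
    for c,a in blobs(im,red,60,9000):
        p=at_z(cal,c,T,.064 if red else .053);print("RB"[1-red],c.round(1),a,p[:2].round(4),tool(s,p))
E
python3 look.py w2
```

```text
2.85 [ 0.57489645 -0.07884402  0.1083121 ] [ 0.29948626 -0.23779503  0.63845587]
R [260.5 226.8] 517 [ 0.5727 -0.0801] [-2.6  0.6 44.3]
B [397.  103.2] 633 [ 0.6691 -0.1453] [76.6 85.8 56. ]
B [385.  220.3] 466 [ 0.5924 -0.1659] [-2.8 88.6 55.6]
B [201.6 272.9] 428 [ 0.521  -0.0467] [-45.6 -43.6  55. ]
B [318.5 273.5] 410 [ 0.5401 -0.1324] [-46.2  44.2  55.2]
```

View pics/w2.png

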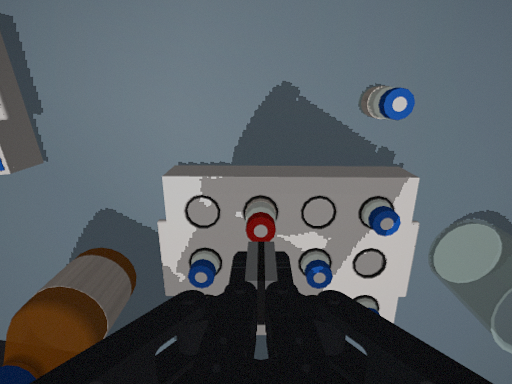

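Call:
step_arm(targets="0 0 10 0;0 0 20 0;0 0 30 0;0 0 33 0;0 0 34.5 0;0 0 36 0;0 0 37.5 0;0 0 39 0;0 0 40.5 0;0 0 42 0;0 0 43 0;0 0 44 0")

```text
t: 4.1
tcp_pos: [0.5732, -0.078, 0.062]
tool_rot: [0.994, 0.114, 0.0, 0.0]
force: [-0.3, 0.1, 4.3]
finger_gap: 0.0
gripper_force: 2.5
```

Call:
step_arm(targets="0 0 0.8 0;0 0 1.6 0;0 0 2.4 0;0 0 3.2 0;0 0 3.2 0")

```text
t: 4.6
tcp_pos: [0.5732, -0.078, 0.0581]
tool_rot: [0.994, 0.114, 0.0, 0.0]
force: [-0.8, 0.5, 5.1]
finger_gap: 0.001
gripper_force: 2.3
```

Call:
step_arm(targets="0 0 0.5 0;0 0 1 0;0 0 1.5 0;0 0 2 0;0 0 2 0;0 0 2 0")

```text
t: 5.2
tcp_pos: [0.5732, -0.078, 0.0561]
tool_rot: [0.994, 0.114, 0.0, 0.0]
force: [-1.3, 0.8, 5.7]
finger_gap: 0.001
gripper_force: 2.3
```

Call:
step_arm(targets="0 0 0.4 0;0 0 0.8 0;0 0 0.8 0")

```text
t: 5.5
tcp_pos: [0.5732, -0.078, 0.056]
tool_rot: [0.994, 0.114, 0.0, 0.0]
force: [-1.5, 1.1, 8.3]
finger_gap: -0.004
gripper_force: 4.7
```

Call:
step_arm(targets="0 0 0.5 0;0 0 1 0;0 0 1.5 0;0 0 1.5 0")

```text
t: 5.9
tcp_pos: [0.5734, -0.078, 0.0559]
tool_rot: [0.994, 0.114, 0.001, 0.0]
force: [-3.5, 1.8, 18.7]
finger_gap: -0.002
gripper_force: 9.1
```

Call:
step_arm(targets="0 0 -10 0;0 0 -35 0;0 0 -62 0;-40 -20 -62 0;-80 -40 -62 0;-87 -43 -62 0;-87 -43 -62 0;-87 -43 -62 0;-87 -43 -62 0")

```text
t: 6.8
tcp_pos: [0.4808, -0.0566, 0.1158]
tool_rot: [0.994, 0.114, 0.001, 0.001]
force: [-0.2, -0.1, 0.5]
finger_gap: 0.001
gripper_force: 0.0
```

```bash
python3 look.py w3
```

```text
6.8 [ 0.48084827 -0.05656684  0.11584063] [-0.22119977 -0.14584942  0.4868141 ]
R [327.6  90.8] 611 [ 0.572  -0.0778] [83.9 41.1 52.1]
R [258.  223.6] 514 [ 0.4771 -0.0563] [-3.7 -1.2 51.8]
B [33.7 29.3] 244 [0.5662 0.1024] [ 118.8 -135.7   62.9]
B [463.7  91.7] 729 [ 0.5917 -0.165 ] [ 83.4 130.5  63.2]
B [258.3 157.9] 489 [ 0.5202 -0.0466] [40.4 -0.9 62.9]
B [322.2 158.2] 515 [ 0.5298 -0.0893] [40.2 42.8 63. ]
B [386.8 158.4] 516 [ 0.5396 -0.1324] [40.  87.1 63.1]
B [377.7 216.8] 477 [ 0.4972 -0.1414] [-3.3 86.2 63. ]
B [438.6 220.3] 647 [ 0.5047 -0.1859] [ -6.1 131.2  63. ]
B [ 52.5 253.6] 3175 [0.4127 0.0895] [ -33.6 -157.8   62.5]
```

View pics/w3.png

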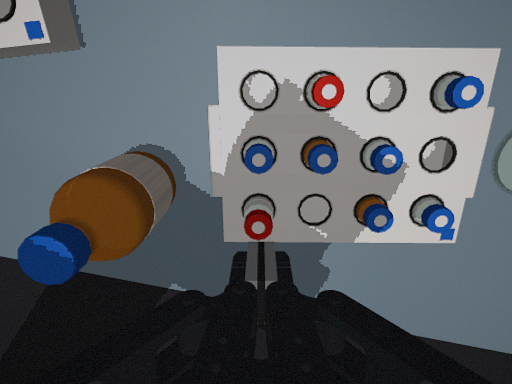

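Call:
step_arm(targets="-1.5 -0.5 10 0;-1.5 -0.5 20 0;-1.5 -0.5 30 0;-1.5 -0.5 39 0;-1.5 -0.5 42 0;-1.5 -0.5 43.5 0;-1.5 -0.5 45 0;-1.5 -0.5 46.5 0;-1.5 -0.5 48 0;-1.5 -0.5 49.5 0;-1.5 -0.5 51 0;-1.5 -0.5 52.5 0")

```text
t: 8.05
tcp_pos: [0.4773, -0.0556, 0.0638]
tool_rot: [0.994, 0.114, 0.0, 0.0]
force: [0.1, -0.6, 6.0]
finger_gap: 0.002
gripper_force: 2.6
```

Call:
step_arm(targets="0 0 1 0;0 0 2 0;0 0 3 0;0 0 4 0;0 0 4.5 0;0 0 4.5 0")

```text
t: 8.65
tcp_pos: [0.4773, -0.0556, 0.0591]
tool_rot: [0.994, 0.114, 0.0, 0.0]
force: [-0.5, -0.5, 4.2]
finger_gap: 0.0
gripper_force: 2.4
```

Call:
step_arm(targets="0 0 0.5 0;0 0 1 0;0 0 1.5 0;0 0 2 0;0 0 2.5 0;0 0 3 0;0 0 3.4 0;0 0 3.8 0;0 0 3.8 0")

```text
t: 9.55
tcp_pos: [0.4774, -0.0557, 0.0559]
tool_rot: [0.994, 0.114, 0.001, 0.0]
force: [-1.4, 0.1, 14.5]
finger_gap: 0.002
gripper_force: 6.9
```

Call:
step_arm(targets="0 0 0.5 0;0 0 1 0;0 0 1.5 0;0 0 1.5 0")

```text
t: 9.95
tcp_pos: [0.4775, -0.0557, 0.0558]
tool_rot: [0.994, 0.114, 0.001, 0.001]
force: [-2.8, 0.7, 26.8]
finger_gap: -0.001
gripper_force: 13.3
```

Both are on the hard stop. Retract and check.

Call:
step_arm(targets="0 0 -10 0;0 0 -40 0;0 0 -80 0;0 0 -120 0;0 0 -150 0;0 0 -150 0;0 0 -150 0;0 0 -150 0")

```text
t: 10.75
tcp_pos: [0.4758, -0.0551, 0.2021]
tool_rot: [0.994, 0.114, -0.002, -0.001]
force: [-0.5, -0.6, -0.3]
finger_gap: -0.001
gripper_force: 0.0
```

```bash
python3 - <<'E'
from h import *
im=manip.snapshot("wrist");s=manip.sense();print(s['t'],s['tcp_pos'],s['force'])
cv2.imwrite("pics/w4.png",im[:,:,::-1])
im=manip.snapshot("side")
cv2.imwrite("pics/s4.png",cv2.resize(im[180:360,120:360,::-1],None,fx=3,fy=3))
E
```

```text
10.8 [ 0.4757314  -0.05514869  0.2018645 ] [0.00535013 0.53472138 0.34787004]
```

View pics/w4.png

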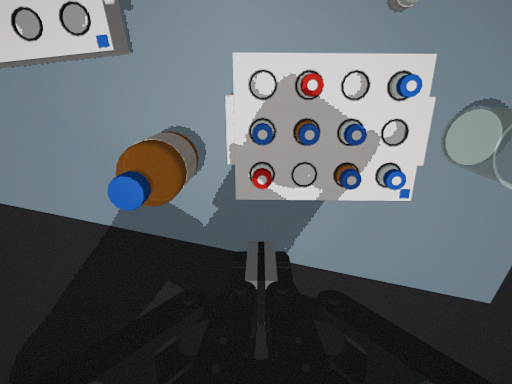

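View pics/s4.png

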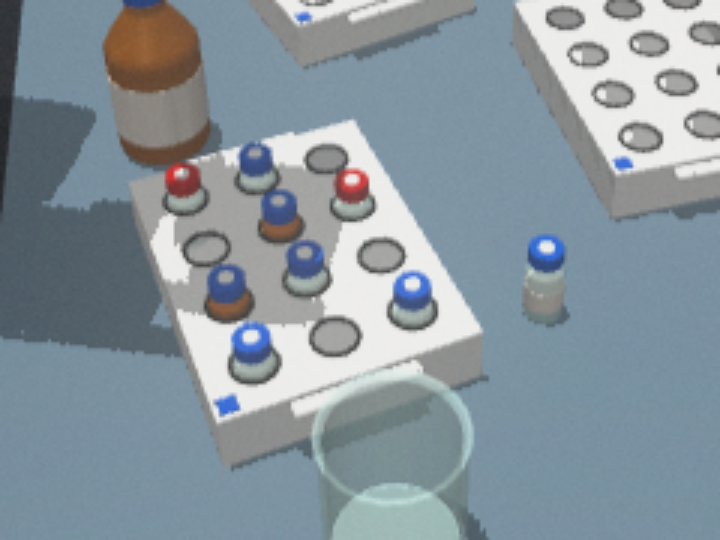

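The wrist view shows both red caps, at about (312,85) and (262,177), at the same apparent height as the blue ones. The side view agrees, and the bottle, beaker and spare vial have not moved.

```bash
python3 -c "
from station import manip
print(manip.sign_off())"
```

```text
the job is handed in; nothing more can be done
None
```

I pressed both red-capped vials down to the hard stop (cap tops at about 56 mm, peak readings about 19 N and 27 N), touched nothing else, and handed the job in at about 11 s.

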